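# Close the gate of a booklet tray past its spring catch

## Task

The blue gate of the tray with the stack of booklets is open: close it, so that the booklets cannot slide out. Press that tray's yellow spring catch bar fully down with a fingertip and keep it held down while you push the gate's lug from behind, all the way home; only then let go, so that the catch springs up behind the gate's tooth, and move clear. Only press and push: grip and lift nothing, do not touch the red front of the lug, and leave the other tray (with the tape roll), the booklets and everything else where they are.

Things in the scene. Friction and masses are not known exactly. Their poses are not given: they have to be found in the camera images.
- tray_full: fixed grey tray that holds the booklets (two trays alike, either may be left or right, turned up to 0.4 rad). Base spans tray x -88..106, y -122..122 mm, 10 mm thick; origin at the underside. x points from the mouth into the tray, y is the way the gate slides to close. Aluminium pocket y 2..114 mm, walls 50 mm above the table, open to -x
- tray_spare: the other tray, alike in every way, with a roll of tape in its pocket instead of booklets; leave it alone. Same origin and axes.
- bartop_full (a point): centre of the flat top of the yellow catch bar of the tray with the booklets: tray x -60, y -24 mm, 34 mm above the table when up. The top is 40 mm (tray x) by 186 mm (tray y): a fingertip can slide along it while holding it down. The bar moves straight down
- bar_full (a joint): how far that bar is pressed down, m: 0 up, 0.012 at its stop. Spring 2 N when up, 8 N at the stop. The tooth passes only with the bar down by more than 0.005; hold it beyond 0.006 all the while (0.009 to 0.012 is right). Under the tooth the bar stays 0.005 down by itself, which does not count as held
- lug_full (a point): middle of the push face of the lug on that tray's blue gate: tray x -59 mm, y = -60 mm + gate_full, 56.5 mm above the table. The lug juts over the bar: tray x -78..-24 mm, 12 mm thick along y, 43 to 70 mm above the table. The face looks to tray -y; the side of a finger standing on the bar behind it pushes it to tray +y
- gate_full (a joint): how far the blue gate (102 mm long, 10 mm thick, top 60 mm above the table) has slid along tray +y, m: starts 0 to 0.022 (open), stops against the post at 0.031, its tooth (40 mm long) is clear of the post again from 0.087, end stop (home) at 0.092. About 2 N of friction; stays where left
- lug_spare (a point): the same push-face point on the gate of the other tray; must not move
- bartop_spare (a point): centre of the top of the other tray's catch bar; must not be pressed
- booklets: loose stack of purple booklets, 98 x 98 x 36 mm, in the pocket of its tray, on the 10 mm base; origin at the centre of its underside
- weight: brass paperweight, 44 mm across, 24 mm high, on top of the booklets; origin at its underside
- tape_roll: amber tape roll, 84 mm across, 24 mm high, flat in the other tray's pocket; origin at its underside
- label_box: yellow box 75 x 110 x 55 mm, to the left on the table; origin at its underside
- bundle: bundle of grey-blue booklets 100 x 140 x 50 mm, to the right on the table; origin at its underside
- rule: flat steel rule 130 x 26 x 5 mm lying on top of that bundle; origin at its underside, x along it
- tape_spare: brown tape roll 90 mm across, 45 mm high, at the far side of the table; origin at its underside
- post_full (a point): top of the catch post on that bar: 14 x 16 mm, 12 mm higher than the bar's top, on its gate-side edge at tray x -40..-26, y 49..65 mm. It goes down with the bar; when up it blocks the gate's tooth
- lugfront_full (a point): middle of the red plate (4 mm thick) on the far (+y) side of the same lug, 12 mm beyond the push face; not to be touched

How it is judged (in metres and radians):
On the way, in this order (a step that is already met when the one before it is completed fails the run):
1. the catch bar is held down by the fingers before the gate passes it (value of joint bar_full above 0.006 m and contact force between the fingers and bar_full above 0.5 N and value of joint gate_full below 0.036 m), for 0.1 s.
2. the gate is home with the catch bar still held down by the fingers (value of joint bar_full above 0.006 m and contact force between the fingers and bar_full above 0.5 N and value of joint gate_full above 0.0875 m), for 0.1 s.
At the end, for the whole second after the job is handed in: the gate of the tray with the booklets is home (within 4.5 mm of its end stop) and at rest, its catch bar has sprung back up (within 2 mm), the booklets have not moved more than 12 mm and the other tray's gate not more than 6 mm (value of joint gate_full above 0.0875 m and value of joint bar_full below 0.002 m and not (velocity of joint gate_full above 0.01 m/s) and not (distance of booklets from where it was at the start of the episode above 0.012 m) and not (distance of lug_spare from where it was at the start of the episode above 0.006 m)); the robot touches nothing.
It fails at once if the gate passes the catch while the bar is not held down (less than 6 mm down) (value of joint gate_full between 0.042 and 0.08 m and value of joint bar_full below 0.006 m).
It fails at once if the fingers touch the red front of the lug (gripping it) with more than 2 N (contact force between the fingers and gate_full_c3 above 2 N).
It fails at once if the other tray is worked: its gate moves more than 6 mm or its bar is pressed more than 5 mm (distance of lug_spare from where it was at the start of the episode above 0.006 m or distance of bartop_spare from where it was at the start of the episode above 0.005 m).
It fails at once if the booklets, the weight or the tape roll in the trays move or are lifted more than 12 mm (distance of any of booklets, weight, tape_roll from where it was at the start of the episode above 0.012 m).
It fails at once if a thing standing about is moved or lifted more than 25 mm (distance of any of label_box, bundle, rule, tape_spare from where it was at the start of the episode above 0.025 m).
It also fails if it takes over 38 s, if anything falls off the work surface, if the arm or the gripper's body presses on something with over 40 N, if the wrist force passes 120 N, or if a joint passes its speed limit or range.

## Robot

A 6-joint arm with a two-finger parallel gripper is mounted at the origin on the work surface. World frame = base frame: x ahead of the robot, y to its left, z up, the work surface at z = 0. Lengths are in m, angles in degrees, forces in N, time in s.
With the tool pointing down it reaches from about 0.375 to 0.75 m from the base axis. Payload 9 kg.
Tool frame: the origin (TCP) lies where the fingers leave the gripper's body, on its centre line; the fingertips stand 73 mm ahead of it and the grasp point (between the pads) lies 54 mm ahead of it (robot.tip_reach is the distance from the TCP to the fingertips, in m); z points along the fingers, y is the line along which they close (so a half turn about z gives the same grasp; the last joint's range is limited). The gripper opens to 85 mm and grips with 20 to 120 N. Pads are 22 mm wide; open, the fingers measure 114 mm over their backs; the gripper's body (76 mm by 85 mm) begins 54 mm behind the grasp point. The pads swing forward as they close: fully open they stand 13 mm farther back than shut.
Start: joints at [-79.223, 5.964, 5.575, 89.605, 0, 77.527], TCP at [0.237, -0.551, 0.304] pointing down, gripper open.
Joint ranges: [-171.21, 171.21], [-48.23, 106.86], [-62.78, 66.21], [-105.2, 120.99], [-86.42, 89.51], [-180, 180]. Speed limits (degrees/s): [127.2, 127.2, 147.25, 180, 180, 180].

## Interface

Orientations are given as [roll, pitch, yaw] about the fixed x, y, z axes, in that order (R = Rz(yaw) Ry(pitch) Rx(roll)).
In Python, from plant import robot gives the robot as it stands. Calls block until the motion is done:
- robot.move_pose(position, orientation): joint-space move of the TCP to a pose.
- robot.line_to(position, vel=0.15, rotation=None, guard=None): straight line of the TCP; rotation=None keeps the orientation; vel is the mean speed in m/s. With guard (N) it stops when the force on the tool has changed by that much, and returns True; else False.
- robot.goto_joints(angles): joint-space move.
- robot.set_gripper(opening): finger opening in m; the grip force is fixed at half the most; returns when the fingers have stopped.
- robot.pause(seconds).
- robot.ik(position, orientation): joint angles nearest the present ones, or None.
- robot.observe(): the state.
- robot.grab_frame(name): name is "scene" or "top"; returns the picture (400x640x3 uint8, blue, green, red); there is no depth.
- robot.get_calibration(name): a dict with "vertical_fov" (degrees; the focal length in pixels is half the picture's height over the tangent of half this angle, whatever the lens; pixels are square), "cx", "cy" (the principal point, pixels), "k1" (the pictures are not rectified: a ray, as slopes to the right and down, at radius r is drawn at 1 + k1 r^2 times it, then the intrinsics apply), "rvec" (rotation vector, rad) and "tvec" (3), from world to camera coordinates, as OpenCV has them. Camera axes: x right, y down, z forward; pixel columns grow to the right and rows downward; lengths in m; the calibration is good to about 2 mm. A picture is of the moment at which its call begins. get_calibration takes no time and is no camera call.
A pose or a line that the arm cannot do raises robot.IKError and nothing moves.
- robot.job_done(): hands the job in; it is judged then, once.
The state is a dict: "time": time; "q": joint angles; "qvel": joint speeds; "joint_torque": joint torques, N m; "tool_pos": TCP position; "tcp_rot": TCP orientation; "ft_force": force on the tool from outside, world axes, zero at the start; "torque": the same for the moment, N m; "gripper_width": finger opening in m; "gripper_force": force on a finger pad.
Only numpy, scipy, OpenCV 4.12 (cv2) and the standard library are available. Lean on these libraries where they do the work, as an engineer would, in place of code of your own. Each camera call takes 0.05 s, during which the arm holds its last target. There are 200 camera calls.

## Working session

There is one attempt and no reset: what is moved stays moved. The work goes in short steps, each a Python script; the robot and the scene stay as the last script left them, time stands still between calls to the robot, and variables do not carry over. Pictures are saved under pics/ and viewed, at most 10 in all, crops included, and the job is handed in when it is done.

```bash
mkdir -p pics; ls; python3 - <<'E'
from plant import robot
import cv2
for n in("top","scene"):
    f=robot.grab_frame(n); cv2.imwrite(f"pics/{n}0.png",f); print(robot.get_calibration(n))
print(robot.observe()["time"])
E
```

```text
pics
{'vertical_fov': 48.282959444744144, 'cx': 324.13668854804996, 'cy': 205.48509505075617, 'k1': -0.07581767697432011, 'rvec': array([ 2.15856696, -2.14055693,  0.16688207]), 'tvec': array([-0.01669131,  0.61897013,  1.29513127])}
{'vertical_fov': 52.11597479258458, 'cx': 320.143537800391, 'cy': 196.78682837446638, 'k1': -0.03937121491026013, 'rvec': array([ 2.04227771,  0.62167074, -0.37498259]), 'tvec': array([-0.48287407, -0.11593931,  1.89690898])}
0.1
```

View pics/top0.png

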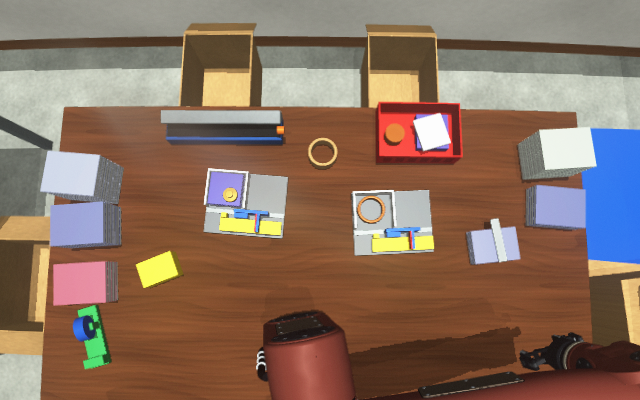

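View pics/scene0.png

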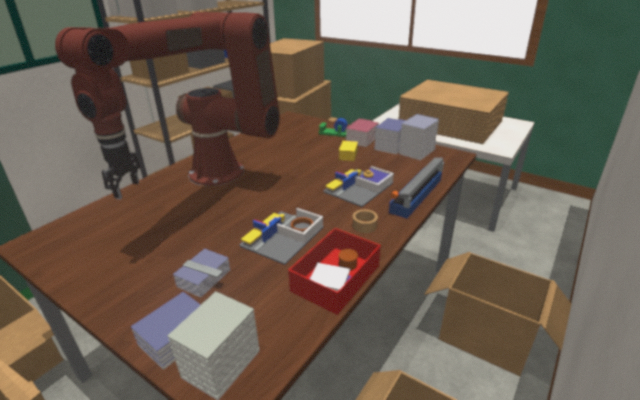

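The top view shows the booklet tray on the left, at about (245,203), with its yellow bar at about (250,225) and the lug near (260,220). The tape tray is on the right. I'll enlarge the left tray.

```bash
python3 - <<'E'
import cv2
f=cv2.imread("pics/top0.png")[160:250,195:300]
cv2.imwrite("pics/crop0.png",cv2.resize(f,None,fx=6,fy=6,interpolation=cv2.INTER_CUBIC))
E
```

```text
(no output)
```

View pics/crop0.png

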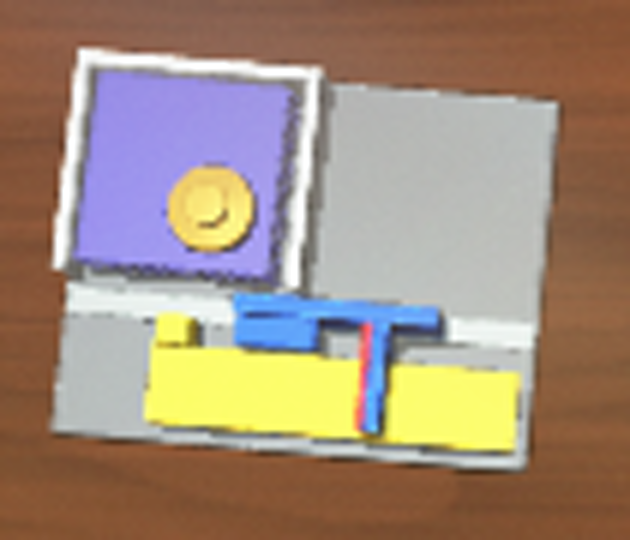

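The enlarged crop gives the base corners, the bar corners and the push edge of the lug (right side of the blue T, about (386,380) in the crop). Next I fit the tray pose by casting rays.

```bash
cat > h.py <<'E'
import numpy as np, cv2
from plant import robot
def rays(name,uv,z):
    c=robot.get_calibration(name); f=200/np.tan(np.radians(c["vertical_fov"]/2))
    K=np.array([[f,0,c["cx"]],[0,f,c["cy"]],[0,0,1]])
    n=cv2.undistortPoints(np.array(uv,float).reshape(-1,1,2),K,np.array([c["k1"],0,0,0]))[:,0]
    R=cv2.Rodrigues(c["rvec"])[0]; o=-R.T@c["tvec"]
    d=np.c_[n,np.ones(len(n))]@R
    s=(np.array(z)-o[2])/d[:,2]
    return o+s[:,None]*d
E
python3 - <<'E'
from h import *
from scipy.optimize import least_squares
import json
cr=lambda p:(np.array(p,float)+.5)/6-.5+[195,160]
px=[(52,432),(525,468),(557,100),(145,422),(517,450),(520,373),(153,345)]
z=[.01]*3+[.034]*4
T=np.array([(-88,122),(-88,-122),(106,-122),(-80,69),(-80,-117),(-40,-117),(-40,69)])/1000
W=rays("top",cr(px),z)[:,:2]
Rm=lambda t:np.array([[np.cos(t),-np.sin(t)],[np.sin(t),np.cos(t)]])
r=least_squares(lambda p:(T@Rm(p[2]).T+p[:2]-W).ravel(),[.5,.2,0]); p=r.x
print("pose",p,"deg",np.degrees(p[2])); print((r.fun.reshape(-1,2)*1000).round(1))
L=rays("top",cr([(383,430),(388,330)]),[.07]*2)[:,:2]
L=(L-p[:2])@Rm(p[2]); print("lug face tray",L); g=L[:,1].mean()+.06; print("gate",g)
json.dump([*p,g],open("pose.json","w"))
t=np.array([-.060,g-.06-.011-.012])@Rm(p[2]).T+p[:2]; print("start",t,np.hypot(*t),robot.tip_reach,robot.observe()["gripper_width"])
for s in(90,-90): print(s,robot.ik([*t,.2],[180,0,np.degrees(p[2])+s]))
E
```

```text
pose [ 0.61862806  0.23113301 -0.06590596] deg -3.7761335022163625
[[-1.2  0.2]
 [-1.3 -0.6]
 [ 1.1 -0.9]
 [-0.2 -0. ]
 [-0.2  1.7]
 [ 1.  -0.2]
 [ 0.8 -0.2]]
lug face tray [[-0.07755656 -0.05602528]
 [-0.02844922 -0.05385243]]
gate 0.005061144550296395
start [0.5536254  0.15731486] 0.575542394756297 0.0726 0.08541990030142327
90 [ 2.84931154  2.05680458 -9.29899569 78.64419974  0.         96.62544505]
-90 [  2.84931154   2.05680458  -9.29899569  78.64419974   0.
 -83.37455495]
```

```bash
python3 - <<'E'
from h import *
import json
x,y,t,g=json.load(open("pose.json"))
robot.set_gripper(0.0)
P=np.array([[np.cos(t),-np.sin(t)],[np.sin(t),np.cos(t)]])@[-.060,g-.083]+[x,y]
robot.move_pose([*P,.2],[180,0,np.degrees(t)+90])
robot.line_to([*P,.034+robot.tip_reach+.012])
robot.pause(.3)
f0=robot.observe()["ft_force"]
hit=robot.line_to([*P,.034+robot.tip_reach-.006],vel=.01,guard=1.2)
o=robot.observe(); print(hit,f0,o["ft_force"],o["tool_pos"][2]-robot.tip_reach,o["time"],o["gripper_width"])
cv2.imwrite("pics/top1.png",cv2.resize(robot.grab_frame("top")[160:250,195:300],None,fx=6,fy=6,interpolation=cv2.INTER_CUBIC))
cv2.imwrite("pics/scene1.png",cv2.resize(robot.grab_frame("scene")[130:220,290:420],None,fx=6,fy=6,interpolation=cv2.INTER_CUBIC))
E
```

```text
True [ 1.35317994 -0.71061219  0.1442725 ] [2.28788927 0.00579667 1.19343766] 0.03309560335550321 5.8 0.0002578047022209878
```

View pics/scene1.png

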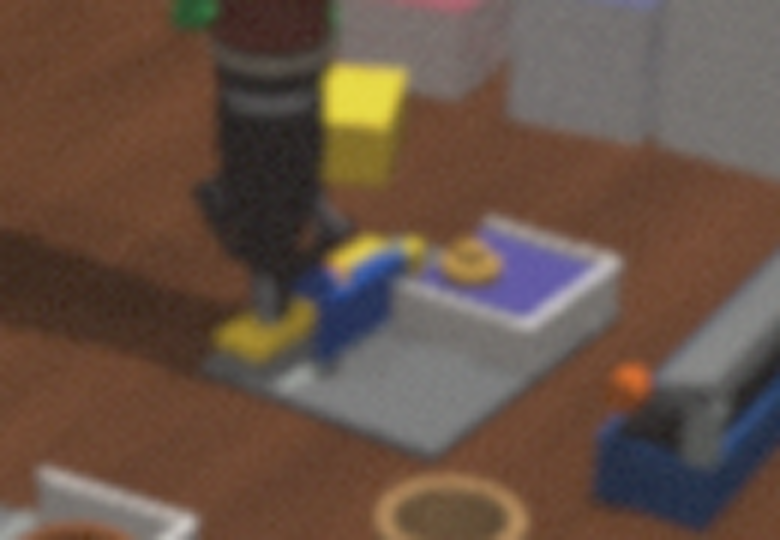

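The finger stands on the yellow bar at about (265,320), behind the lug. Next I press to about 10.5 mm and check the force.

```bash
python3 - <<'E'
from h import *
o=robot.observe(); P=o["tool_pos"]
for d in(.006,.009,.0105):
    robot.line_to([P[0],P[1],.034-d+robot.tip_reach],vel=.02); robot.pause(.3)
    o=robot.observe(); print(d,.034-o["tool_pos"][2]+robot.tip_reach,o["ft_force"],o["time"])
E
```

```text
0.006 0.005874516832636581 [1.23074436 0.66185895 4.53948862] 6.5917
0.009 0.008774210435995855 [-0.36030418 -0.06532083  6.21070002] 7.1917
0.0105 0.01019950148263285 [-0.55156838 -0.01104661  5.94308486] 7.7417
```

```bash
python3 - <<'E'
from h import *
import json
x,y,t,g=json.load(open("pose.json"))
P=robot.observe()["tool_pos"].copy() if hasattr(robot.observe()["tool_pos"],"copy") else robot.observe()["tool_pos"]
P=np.array(P); P[2]=.034-.0106+robot.tip_reach
d=np.array([-np.sin(t),np.cos(t),0])
for s in(.02,.05,.08,.112):
    h=robot.line_to(P+s*d,vel=.03,guard=15); robot.pause(.2)
    o=robot.observe(); q=np.array(o["tool_pos"])
    print(s,h,(q-P)@d,"depth",.034-q[2]+robot.tip_reach,"fy",np.array(o["ft_force"])@d,o["ft_force"][2],o["time"])
    if h: break
cv2.imwrite("pics/top2.png",cv2.resize(robot.grab_frame("top")[160:250,195:300],None,fx=6,fy=6,interpolation=cv2.INTER_CUBIC))
cv2.imwrite("pics/scene2.png",cv2.resize(robot.grab_frame("scene")[130:220,290:420],None,fx=6,fy=6,interpolation=cv2.INTER_CUBIC))
E
```

```text
0.02 False 0.01924267619558456 depth 0.010332420874607617 fy -3.9891757839342956 6.320172511111412 8.7583
0.05 False 0.0491165971638041 depth 0.010313023451392178 fy -5.170966348863173 6.439336459153712 10.1083
0.08 False 0.07909545383876578 depth 0.010328169713496815 fy -6.438959826971663 6.419271927870306 11.4583
0.112 True 0.09636558915088295 depth 0.010119040579622984 fy -5.036810038880879 6.656235403821616 12.3417
```

View pics/scene2.png

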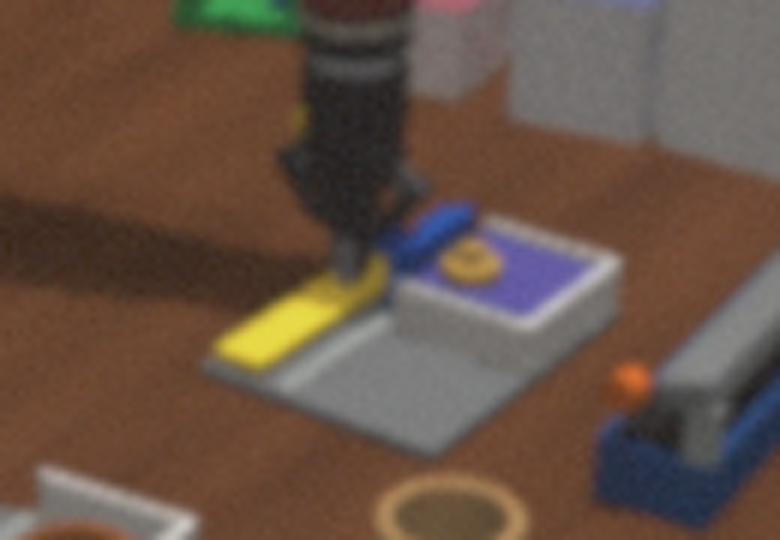

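The gate now spans the pocket mouth and the finger is still behind the lug. Pushing once more confirms whether it is at the end stop.

```bash
python3 - <<'E'
from h import *
import json
x,y,t,g=json.load(open("pose.json"))
P=np.array(robot.observe()["tool_pos"]); P0=P.copy(); P[2]=.034-.0106+robot.tip_reach
d=np.array([-np.sin(t),np.cos(t),0])
for s in(.002,.004,.006):
    h=robot.line_to(P+s*d,vel=.01,guard=22); robot.pause(.3)
    o=robot.observe(); q=np.array(o["tool_pos"])
    print(s,h,(q-P0)@d,"depth",.034-q[2]+robot.tip_reach,"fy",np.array(o["ft_force"])@d,o["ft_force"][2],"tray y",(q-[x,y,0])@d,o["time"])
    if h or np.array(o["ft_force"])@d<-18: break
E
```

```text
0.002 False 0.00021098096709481004 depth 0.01032954002390965 fy -10.827985386763403 9.218465069400256 tray y 0.018585006547010046 13.0333
0.004 False 0.0005469128533633013 depth 0.010343103721683095 fy -22.090906979106116 12.184159468440203 tray y 0.018920938433278536 13.6833
```

The stop is rigid, so the gate is home. I back off slightly with the bar still held, then lift and check.

```bash
python3 - <<'E'
from h import *
import json
x,y,t,g=json.load(open("pose.json"))
P=np.array(robot.observe()["tool_pos"]); P[2]=.034-.0106+robot.tip_reach
d=np.array([-np.sin(t),np.cos(t),0])
P=P-.006*d; robot.line_to(P,vel=.03)
P[2]+=.06; robot.line_to(P,vel=.06)
P[2]=.25; robot.line_to(P)
robot.move_pose([.35,-.35,.3],[180,0,np.degrees(t)+90])
robot.pause(.3); print(robot.observe()["time"])
a=robot.grab_frame("top"); cv2.imwrite("pics/top3raw.png",a)
cv2.imwrite("pics/top3.png",cv2.resize(a[160:250,195:300],None,fx=6,fy=6,interpolation=cv2.INTER_CUBIC))
E
```

```text
18.6417
```

View pics/top3.png

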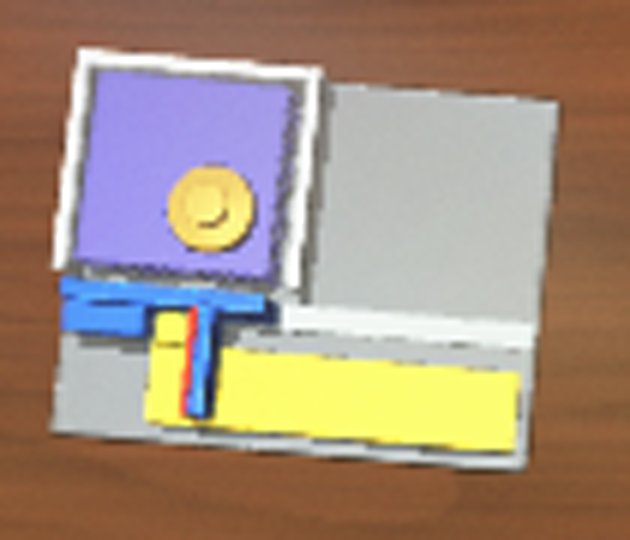

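The gate is across the pocket. Its tooth ends at about (148,318), just past the post at about (157,325), and the bar's outline is back where it was at the start, so it has sprung up. The booklets and the weight have not moved.

```bash
python3 -c "
from plant import robot
print(robot.job_done())"
```

```text
the job is handed in; nothing more can be done
None
```

I closed the booklet tray's gate to its end stop with the catch bar held about 10 mm down, then released it; the last picture shows the catch back up behind the tooth and the arm clear. The job is handed in, but no verdict was returned.

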